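Slide the budgie cage's floor tray home

ROBOT

A 6-joint arm with a two-finger parallel gripper is mounted at the origin on the work surface. World frame = base frame: x ahead of the robot, y to its left, z up, the work surface at z = 0. Lengths are in m, angles in rad, forces in N, time in s.
With the tool pointing down it reaches from about 0.35 to 0.975 m from the base axis. Payload 4.9 kg.
Tool frame: the origin (TCP) lies at the very end of the fingers, on their centre line; the grasp point (between the pads) lies 19 mm behind it; z points along the fingers, y is the line along which they close (so a half turn about z gives the same grasp; the last joint's range is limited). The gripper opens to 85 mm and grips with 20 to 120 N. Pads are 22 mm wide; open, the fingers measure 114 mm over their backs; the gripper's body (76 mm by 85 mm) begins 54 mm behind the grasp point. The pads swing forward as they close: fully open they stand 13 mm farther back than shut.
Start: joints at [-1.368, 0.053, 1.613, -0, 1.476, -0.119], TCP at [0.198, -0.593, 0.203] pointing down, gripper open.
Joint ranges: [-3.01, 3.01], [-1.01, 2.22], [0.06, 2.58], [-1.02, 4.17], [0.09, 2.62], [-3.14, 3.14]. Speed limits (rad/s): [2.57, 2.57, 3.14, 3.14, 3.14, 3.14].

INTERFACE

Orientations are given as a unit quaternion [w, x, y, z].
In Python, from plant import monitor, vision, manip gives the robot as it stands. The module is installed in compiled form; this text tells all that it offers.
- The arm moves only by the tool arm_command, never from a script. Its argument "rows" is a list of rows, each a list of 3 entries, a list of its own where there are three numbers: the finger opening in mm, from 0 to 85.4, then the shift along the world's x, y, z in units of 30 cm (1.0 is 30 cm), then the turn, a rotation vector about the world's x, y, z in units of pi/2 rad (1.0 is pi/2 rad). In form: [[claw, [x, y, z], [wx, wy, wz]], ...]. A call has 1 to 12 rows; each row is the pose to reach, as a shift and turn from the pose commanded when the call began; what a row does not reach only later rows make up. A row lasts 1/12 s, in which the tool goes at most 41.7 mm and 7.16 degrees, less where a joint would pass 70% of its speed; a pose out of reach is approached as far as the arm can. A call with a number of a shift or a turn outside -1 to 1 is refused whole. A call with a gripper value outside its range is refused whole. The fingers move at their own pace and stop on an object; the grip force is fixed at half the most. Time passes only in rows, so rows that repeat a pose let the fingers close. It gives the time, the measured TCP pose, the force, the opening and the grip force at its end, in the units of the state.
- monitor.state(): the state, without advancing time (a new reading comes with each control period).
- vision.grab_frame(name): name is "side" or "top"; returns a dict with "color" (400x640x3 uint8, red, green, blue), "z_map" (400x640 float32, m along the optical axis (not along the pixel's ray), 0 where there is no reading), "mtx" (3x3 intrinsics, pixels), "R" (3x3) and "t" (3): a world point X has camera coordinates R X + t. Camera axes: x right, y down, z forward; pixel columns grow to the right and rows downward; lengths in m; the calibration is good to about 2 mm. A picture is of the moment at which its call begins.
- manip.job_done(): hands the job in; it is judged then, once.
The state is a dict: "time": time; "joint_pos": joint angles; "joint_vel": joint speeds; "joint_efforts": joint torques, N m; "tool_pos": TCP position; "tool_rot": TCP orientation; "contact_force": force on the tool from outside, world axes, zero at the start; "ft_torque": the same for the moment, N m; "gripper_width": opening from 0.0 (shut) to 1.0 (fully open); "grasp_force": force on a finger pad.
Only numpy, scipy, OpenCV 4.12 (cv2) and the standard library are available. Lean on these libraries where they do the work, as an engineer would, in place of code of your own. Each camera call takes 0.05 s, during which the arm holds its last target. There are 200 camera calls.

TASK

The blue floor tray of the budgie cage has been wiped and lies on the table in front of the cage. Push it along the table, plain blue end first, into the slot at the foot of the cage until it is fully home against the stop inside, so that only its yellow band shows. Leave the treat bowl and the steel perch bracket where they stand.

Things in the scene. Friction and masses are not known exactly. Their poses are not given: they have to be found in the camera images.
- tray: loose flat blue slab 180 x 120 x 12 mm, 0.3 kg, flat on the table; too wide to grasp: push its edges. Origin: centre of its underside; x along its 180 mm length, towards the plain blue end that goes in first; z up. The 60 mm at its -x end have a yellow band on top, which stays outside when home.
- cage: fixed budgie cage: white base 280 mm deep (x), 230 wide (y), 50 high; barred body above it, set back 14 mm, to 360 mm (handle 390). Origin on the table at the middle of the slot's mouth in the base's front face; x points straight into the slot, z up. With the tray home its origin is at x = +30 mm, y = 0 here, and 60 mm of it stick out.
- slot_mouth (a point): middle of the slot's mouth, 8 mm above the table, axes as the cage. Slot: 126 mm wide (3 mm play each side of the tray), 16 high, its floor is the table, stop 120 mm inside. Beside the mouth two guides (16 mm high) flare out from the slot's edges to 35 mm in front of the mouth, where they stand about 175 mm apart.
- bowl: loose blue ceramic treat bowl, 100 mm across, 45 high; origin under its centre
- bracket: loose steel perch bracket: upright plate 50 mm wide, 70 high, 4 thick, on a 50 mm foot (towards its +y), with a 40 mm peg at 45 mm height (towards its -y); origin under the upright plate
Things that resemble listed ones, but are neither listed nor needed, are in the scene too. Of the things that look like the tray, take the one that is farthest from the robot's base at the start.

How it is judged:
By the outcome, as a careful person would: the job done as asked, in the order asked, and still so for the second after the job is handed in, with the robot touching nothing.
It also fails if it takes over 58 s, if anything falls off the work surface, if the arm or the gripper's body presses on something with over 40 N, if the wrist force passes 120 N, or if a joint passes its speed limit or range.

## Working session

There is one attempt and no reset: what is moved stays moved. The work goes in short steps, Python scripts to look and compute and a tool call to move; the robot and the scene stay as the last step left them, time stands still between calls to the robot, and variables do not carry over. Pictures are saved under pics/ and viewed, at most 10 in all, crops included, and the job is handed in when it is done.

Besides the shell and the picture viewer there is one more tool, called after ">>>" as name(argument=value, ...) on one line, values as JSON. arm_command: Moves the arm, as the interface text tells. Shifts and turns lie within -1 to 1; 1 stands for 30 cm of shift or pi/2 rad of turn. Its arguments: {"type":"object","properties":{"rows":{"type":"array"}},"required":["rows"]}

```bash
mkdir -p pics; python3 - <<'E'
from plant import monitor, vision
import cv2,numpy as np
for n in("top","side"):
    f=vision.grab_frame(n); np.savez(f"pics/{n}0.npz",**f); cv2.imwrite(f"pics/{n}0.png",f["color"][:,:,::-1])
    print(n,f["mtx"].round(1).tolist(),(-f["R"].T@f["t"]).round(3))
s=monitor.state();print(s["time"],s["tool_pos"],s["tool_rot"])
E
```

```text
top [[433.8, 0.0, 320.0], [0.0, 433.8, 198.4], [0.0, 0.0, 1.0]] [ 0.372 -0.076  1.166]
side [[361.6, 0.0, 320.4], [0.0, 361.6, 193.3], [0.0, 0.0, 1.0]] [0.713 0.225 0.73 ]
0.1 [ 0.19756261 -0.59231708  0.20215941] [-9.36554747e-04  9.87082780e-01  1.60208328e-01 -1.52764591e-05]
```

View pics/top0.png

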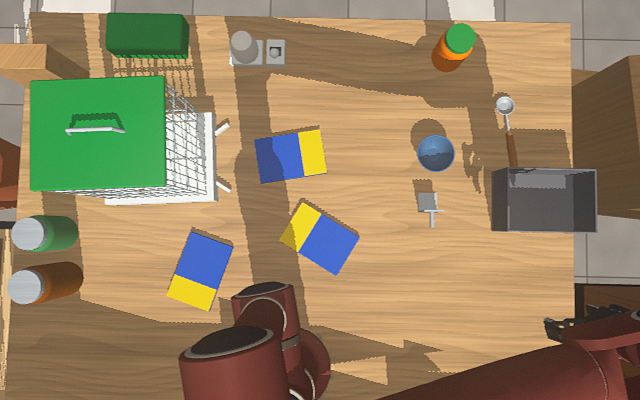

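View pics/side0.png

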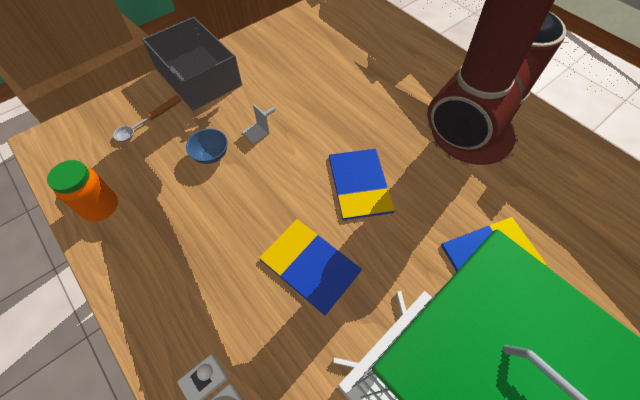

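The top view shows three tray-like slabs, at about (290,155), (320,238) and (200,270). The cage is on the left with its mouth near (218,157), the bowl is at (436,153) and the bracket at (429,205). Next I'll work out their positions and each slab's distance from the base.

```bash
cat > h.py <<'E'
import numpy as np,cv2
def pts(f):
    z=f["z_map"];v,u=np.mgrid[:400,:640];K=f["mtx"]
    c=np.stack([(u-K[0,2])/K[0,0]*z,(v-K[1,2])/K[1,1]*z,z],-1)
    P=(c-f["t"])@f["R"]; P[z==0]=np.nan; return P
def slabs(f):
    P=pts(f);h=cv2.cvtColor(f["color"],cv2.COLOR_RGB2HSV)
    H,S=h[...,0],h[...,1]; low=(np.abs(P[...,2]-.012)<.012)&(S>140)
    B=low&(H>105)&(H<130);Y=low&(H>22)&(H<35)
    n,l,st,ce=cv2.connectedComponentsWithStats(cv2.morphologyEx((B|Y).astype(np.uint8),cv2.MORPH_CLOSE,np.ones((3,3))))
    out=[]
    for i in range(1,n):
        if st[i,4]<800: continue
        m=l==i; q=P[m&(B|Y)]; r=cv2.minAreaRect((q[:,:2]*1000).astype(np.float32))
        d=P[m&B][:,:2].mean(0)-P[m&Y][:,:2].mean(0)
        b=cv2.boxPoints(r); e=[b[1]-b[0],b[2]-b[1]]; a=max(e,key=np.linalg.norm); 
        if a@d<0:a=-a
        out.append((ce[i].round(),np.round(r[0],1),np.round(r[1],1),round(np.degrees(np.arctan2(a[1],a[0])),2),np.median(q[:,2]).round(4),round(float(np.hypot(*r[0])))))
    return out
E
python3 - <<'E'
from h import *
for n in("top","side"):
    f=dict(np.load(f"pics/{n}0.npz"));P=pts(f);print(n,"px, centre mm, size, deg, z, dist")
    for o in slabs(f):print(o)
    h=cv2.cvtColor(f["color"],cv2.COLOR_RGB2HSV); w=(h[...,1]<60)&(h[...,2]>110)
    # cage base top & guides
    for nm,lo,hi in(("base",.04,.056),("guide",.010,.020)):
        m=(w&(P[...,2]>lo)&(P[...,2]<hi)).astype(np.uint8)
        k,l,st,ce=cv2.connectedComponentsWithStats(m)
        for i in range(1,k):
            if st[i,4]>25:
                q=P[l==i];r=cv2.minAreaRect((q[:,:2]*1000).astype(np.float32));print(nm,ce[i].round(),st[i,4],np.round(cv2.boxPoints(r)).tolist())
f=dict(np.load("pics/top0.npz"));P=pts(f)
for u,v in((436,153),(429,205),(300,390),(30,80),(165,80),(165,190),(30,190)):print(u,v,P[v,u].round(3))
c=cv2.resize(f["color"][70:330,160:400],None,fx=2.3,fy=2.3,interpolation=cv2.INTER_CUBIC);cv2.imwrite("pics/crop1.png",c[:,:,::-1])
E
```

```text
top px, centre mm, size, deg, z, dist
(array([297., 154.]), array([557.,  12.]), array([119.2, 176.7]), np.float32(100.35), np.float64(0.0127), 557)
(array([319., 238.]), array([339., -69.]), array([179.2, 118.7]), np.float32(-120.24), np.float64(0.0127), 346)
(array([199., 271.]), array([245.6, 244.9]), array([122.9, 180.5]), np.float32(-19.15), np.float64(0.0127), 347)
base [248.  57.] 73 [[790.0, 153.0], [819.0, 93.0], [842.0, 104.0], [813.0, 164.0]]
base [191. 137.] 331 [[530.0, 276.0], [531.0, 252.0], [661.0, 261.0], [659.0, 284.0]]
base [189. 170.] 1882 [[414.0, 482.0], [432.0, 202.0], [662.0, 217.0], [644.0, 496.0]]
base [180. 134.] 356 [[542.0, 310.0], [544.0, 281.0], [655.0, 286.0], [654.0, 315.0]]
base [170. 130.] 116 [[584.0, 331.0], [586.0, 313.0], [645.0, 319.0], [643.0, 337.0]]
base [170. 144.] 60 [[558.0, 330.0], [559.0, 313.0], [589.0, 315.0], [588.0, 332.0]]
base [170. 155.] 61 [[533.0, 314.0], [553.0, 307.0], [561.0, 330.0], [542.0, 337.0]]
base [181. 169.] 256 [[471.0, 305.0], [472.0, 276.0], [550.0, 277.0], [549.0, 306.0]]
base [170. 165.] 61 [[506.0, 328.0], [507
[... 1813 characters left out ...]
 53 [[608.0, 282.0], [623.0, 270.0], [629.0, 276.0], [613.0, 289.0]]
guide [126. 130.] 90 [[640.0, -570.0], [726.0, -591.0], [738.0, -542.0], [652.0, -521.0]]
guide [401. 302.] 102 [[457.0, 175.0], [464.0, 170.0], [487.0, 207.0], [480.0, 212.0]]
guide [345. 362.] 119 [[612.0, 215.0], [638.0, 182.0], [645.0, 187.0], [618.0, 220.0]]
guide [214. 388.] 41 [[807.0, 86.0], [807.0, 84.0], [857.0, 84.0], [857.0, 86.0]]
guide [227. 392.] 159 [[792.0, 110.0], [829.0, 79.0], [843.0, 97.0], [807.0, 127.0]]
436 153 [ 0.575 -0.38   0.006]
429 205 [ 0.434 -0.363  0.004]
300 390 [ 0.05  -0.041  0.294]
30 80 [0.717 0.658 0.108]
165 80 [0.643 0.23  0.352]
165 190 [0.443 0.271 0.213]
30 190 [0.45  0.714 0.   ]
```

View pics/crop1.png

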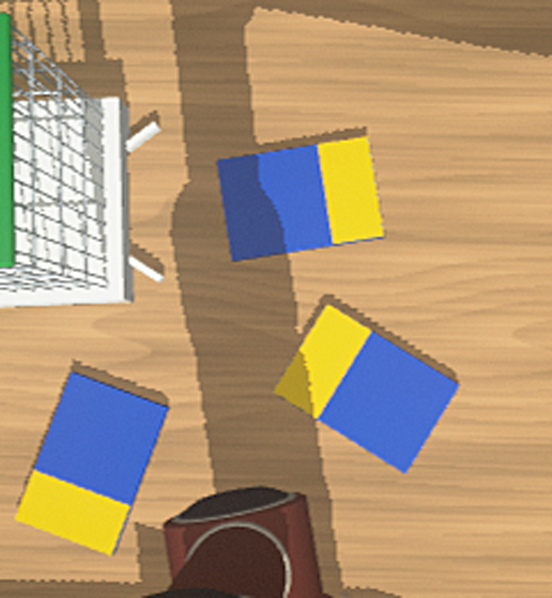

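The three look-alikes in the top view are (297,154) at 0.56 m from the base, (319,238) at 0.35 m and (199,271) at 0.35 m. The tray is the one at (297,154), which is clearly the farthest. The crop confirms it: blue end facing the slot, yellow band on the far side.

In the cage frame the tray sits at x≈-199 and y≈+3 mm, yawed about +6.7°. I'll push its rear edge squarely with both open fingers.

>>> arm_command(rows=[[85,[0.667,0.85,0],[0,0,0.42]],[85,[0.667,0.85,0],[0,0,0.42]],[85,[0.667,0.85,0],[0,0,0.42]],[85,[0.667,0.85,0],[0,0,0.42]],[85,[0.667,0.85,0],[0,0,0.42]],[85,[0.667,0.85,0],[0,0,0.42]],[85,[0.667,0.85,0],[0,0,0.42]],[85,[0.667,0.85,0],[0,0,0.42]],[85,[0.667,0.85,0],[0,0,0.42]],[85,[0.667,0.85,0],[0,0,0.42]]])

```text
time: 0.93
tool_pos: [0.3984, -0.3364, 0.2029]
tool_rot: [-0.0, 0.881, 0.473, -0.0]
contact_force: [-0.6, 0.1, -0.6]
gripper_width: 0.989
grasp_force: 0.0
```

>>> arm_command(rows=[[85,[0.57,0.71,0],[0,0,0.416]],[85,[0.57,0.71,0],[0,0,0.416]],[85,[0.57,0.71,0],[0,0,0.416]],[85,[0.57,0.71,0],[0,0,0.416]],[85,[0.57,0.71,0],[0,0,0.416]],[85,[0.57,0.71,0],[0,0,0.416]],[85,[0.57,0.71,0],[0,0,0.416]],[85,[0.57,0.71,-0.3],[0,0,0.416]],[85,[0.57,0.71,-0.5],[0,0,0.416]],[85,[0.57,0.71,-0.57],[0,0,0.416]],[85,[0.57,0.71,-0.57],[0,0,0.416]],[85,[0.57,0.71,-0.57],[0,0,0.416]]])

```text
time: 1.93
tool_pos: [0.5615, -0.1238, 0.0228]
tool_rot: [-0.008, 0.685, 0.729, -0.003]
contact_force: [-1.6, 0.9, -1.3]
gripper_width: 0.994
grasp_force: 0.0
```

```bash
python3 - <<'E'
from plant import monitor, vision
from h import *
for n in("side","top"):
    f=vision.grab_frame(n); np.savez(f"pics/{n}1.npz",**f); P=pts(f)
    m=(P[...,0]>.48)&(P[...,0]<.66)&(P[...,1]>-.17)&(P[...,1]<-.085)&(P[...,2]>.018)
    q=P[m&(P[...,2]<.09)]; print(n,m.sum(),np.round(np.sort(q[:,2])[:12],3), np.round(q[q[:,2]<.06].min(0),3) if (q[:,2]<.06).any() else 0)
    if n=="side": cv2.imwrite("pics/side1.png",cv2.resize(f["color"][100:300,200:440],None,fx=3,fy=3)[:,:,::-1])
s=monitor.state();print(s["time"],s["tool_pos"],s["tool_rot"],s["contact_force"])
E
```

```text
side 6465 [0.063 0.063 0.065 0.065 0.066 0.066 0.066 0.067 0.068 0.068 0.069 0.069] 0
top 2534 [] 0
2.0333 [ 0.5665749  -0.12531909  0.02999135] [-0.0025747   0.68459696  0.72891621 -0.00124093] [-0.5186638   0.48494644  0.49266651]
```

View pics/side1.png

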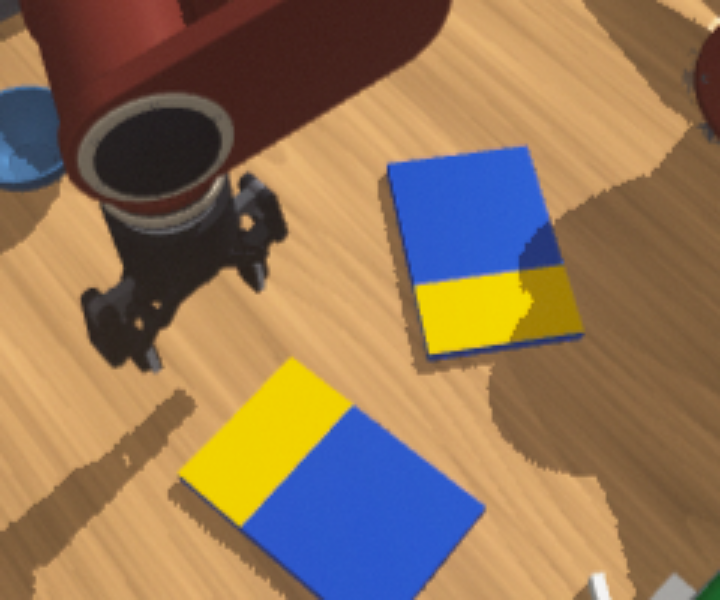

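The crop shows the open gripper behind the tray's yellow end. The fingertips are at crop (150,368) and (262,288), hovering above the table. Now I'll measure the tip height.

```bash
python3 - <<'E'
from h import *
f=dict(np.load("pics/side1.npz"));P=pts(f)
for u,v in((250,222),(286,195)):
    q=P[v-6:v+4,u-4:u+5].reshape(-1,3); q=q[q[:,2]>.016]; q=q[np.argsort(q[:,2])]; print(q[:6].round(3).tolist())
K=f["mtx"]
for z in(.030,.043):
  for s in(-1,1):
    X=np.array([.5666,-.1253,z])+s*.05*np.array([.998,.063,0]); c=f["R"]@X+f["t"]; print(z,s,(K@c/c[2])[:2].round(1))
E
```

```text
[[0.61, -0.116, 0.063], [0.61, -0.113, 0.063], [0.609, -0.11, 0.065], [0.606, -0.11, 0.066], [0.608, -0.11, 0.069], [0.616, -0.113, 0.069]]
[[0.519, -0.118, 0.065], [0.52, -0.128, 0.066], [0.52, -0.124, 0.068], [0.52, -0.12, 0.068], [0.515, -0.116, 0.069], [0.519, -0.118, 0.069]]
0.03 -1 [284.3 201.4]
0.03 1 [248.5 229.4]
0.043 -1 [283.8 198.5]
0.043 1 [247.4 226.8]
```

>>> arm_command(rows=[[85,[0,0,-0.04],[0,0,0]],[85,[0,0,-0.07],[0,0,0]],[85,[0,0,-0.09],[0,0,0]],[85,[0,0,-0.1],[0,0,0]],[85,[0,0,-0.11],[0,0,0]],[85,[0,0,-0.11],[0,0,0]],[85,[0,0,-0.11],[0,0,0]]])

```text
time: 2.62
tool_pos: [0.569, -0.1249, -0.0004]
tool_rot: [0.0, 0.684, 0.729, 0.0]
contact_force: [-0.3, -0.2, -0.2]
gripper_width: 0.998
grasp_force: 0.0
```

```bash
python3 - <<'E'
from plant import monitor, vision
from h import *
f=vision.grab_frame("side"); np.savez("pics/side2.npz",**f); P=pts(f)
cv2.imwrite("pics/side2.png",cv2.resize(f["color"][150:270,215:335],None,fx=5,fy=5)[:,:,::-1])
for x0 in(.518,.61):
    m=(abs(P[...,0]-x0)<.012)&(abs(P[...,1]+.12)<.03)&(P[...,2]>.008);q=P[m];print(q[np.argsort(q[:,2])][:6].round(3).tolist())
s=monitor.state();print(s["time"],s["tool_pos"],s["contact_force"])
for o in slabs(f):print(o)
E
```

```text
[[0.526, -0.131, 0.039], [0.526, -0.137, 0.04], [0.527, -0.133, 0.041], [0.526, -0.126, 0.041], [0.526, -0.123, 0.042], [0.527, -0.118, 0.044]]
[[0.615, -0.111, 0.044], [0.612, -0.111, 0.045], [0.617, -0.11, 0.048], [0.618, -0.113, 0.048], [0.612, -0.111, 0.049], [0.619, -0.114, 0.049]]
2.6667 [ 5.69072594e-01 -1.24940341e-01 -2.62132830e-04] [-0.8945608  -0.22569785 -0.63222057]
(array([360., 184.]), array([340.9, -68. ]), array([180. , 119.4]), np.float32(-120.41), np.float64(0.0112), 348)
(array([486., 242.]), array([242.6, 243.4]), array([121.1, 190. ]), np.float32(-19.74), np.float64(0.0112), 344)
(array([311., 265.]), array([558.6,  12.1]), array([122.7, 183.3]), np.float32(99.18), np.float64(0.0112), 559)
```

View pics/side2.png

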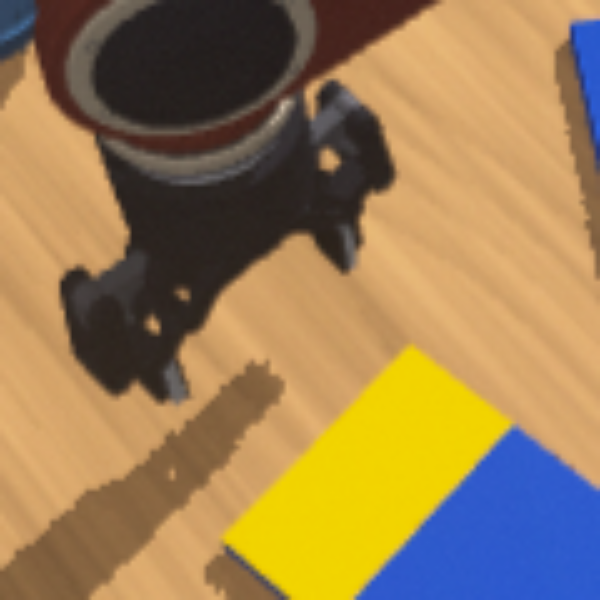

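The left tip is at crop (180,400), still visibly clear of its shadow, so the open fingertips sit higher than the TCP. I'll go lower in small steps and watch the force.

>>> arm_command(rows=[[85,[0,0,-0.01],[0,0,0]],[85,[0,0,-0.02],[0,0,0]],[85,[0,0,-0.02],[0,0,0]]])

```text
time: 2.92
tool_pos: [0.5683, -0.1247, -0.0074]
tool_rot: [-0.0, 0.684, 0.729, -0.0]
contact_force: [0.1, 0.6, -0.4]
gripper_width: 0.995
grasp_force: 0.0
```

>>> arm_command(rows=[[85,[0,0,-0.005],[0,0,0]],[85,[0,0,-0.01],[0,0,0]],[85,[0,0,-0.01],[0,0,0]]])

```text
time: 3.17
tool_pos: [0.5685, -0.1248, -0.0101]
tool_rot: [-0.0, 0.684, 0.729, -0.0]
contact_force: [-0.1, 0.3, -0.0]
gripper_width: 0.994
grasp_force: 0.0
```

>>> arm_command(rows=[[85,[-0.002,0.03,0],[0,0,0]],[85,[-0.004,0.06,0],[0,0,0]],[85,[-0.005,0.08,0],[0,0,0]],[85,[-0.006,0.1,0],[0,0,0]],[85,[-0.008,0.12,0],[0,0,0]],[85,[-0.009,0.14,0],[0,0,0]],[85,[-0.01,0.16,0],[0,0,0]],[85,[-0.011,0.18,0],[0,0,0]],[85,[-0.013,0.2,0],[0,0,0]],[85,[-0.014,0.22,0],[0,0,0]],[85,[-0.016,0.25,0],[0,0,0]],[85,[-0.016,0.25,0],[0,0,0]]])

```text
time: 4.17
tool_pos: [0.5637, -0.0484, -0.0098]
tool_rot: [-0.0, 0.684, 0.73, 0.0]
contact_force: [-0.6, -0.1, -0.9]
gripper_width: 0.995
grasp_force: 0.0
```

```bash
cat >> h.py <<'E'
def look(k):
    from plant import monitor, vision
    a=np.radians(93.6);X=np.array([np.cos(a),np.sin(a)]);Y=np.array([-X[1],X[0]]);O=np.array([548.3,211.3])
    for n in("side","top"):
        f=vision.grab_frame(n);cv2.imwrite(f"pics/{n}{k}.png",f["color"][:,:,::-1])
        for o in slabs(f):
            if o[1][0]>450: d=o[1]-O;print(n,o[0],"cage xy",(d@X).round(1),(d@Y).round(1),"yaw",o[3]-93.6,o[2])
    s=monitor.state();d=s["tool_pos"][:2]*1000-O;print(s["time"],"tcp cage",(d@X).round(1),(d@Y).round(1),s["tool_pos"][2].round(4),s["contact_force"].round(1))
E
python3 -c "from h import *;look('3')"
```

```text
side [313. 267.] cage xy -197.5 1.3 yaw 6.669998 [119.3 178.3]
4.2667 tcp cage -261.3 0.8 -0.0097 [-0.1  0.1 -0.6]
```

```bash
python3 -c "
import cv2;i=cv2.imread('pics/side3.png');cv2.imwrite('pics/c3.png',cv2.resize(i[150:330,210:390],None,fx=3.3,fy=3.3))"
```

```text
(no output)
```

View pics/c3.png

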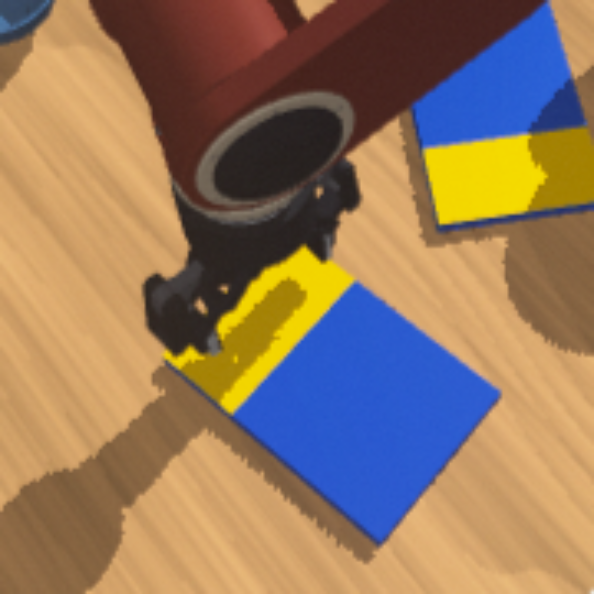

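The crop shows the fingers passed over the yellow band without touching, at crop (210,345). The tray hasn't moved, so the open tips are higher than I assumed. I'll back off and go down to table contact.

>>> arm_command(rows=[[85,[0.01,-0.12,0],[0,0,0]],[85,[0.016,-0.24,0],[0,0,0]],[85,[0.016,-0.25,0],[0,0,0]],[85,[0.016,-0.25,-0.01],[0,0,0]],[85,[0.016,-0.25,-0.015],[0,0,0]],[85,[0.016,-0.25,-0.02],[0,0,0]],[85,[0.016,-0.25,-0.02],[0,0,0]]])

```text
time: 4.85
tool_pos: [0.568, -0.1237, -0.0166]
tool_rot: [-0.001, 0.684, 0.73, -0.0]
contact_force: [-0.7, 0.2, -0.4]
gripper_width: 0.992
grasp_force: 0.0
```

>>> arm_command(rows=[[85,[0,0,-0.008],[0,0,0]],[85,[0,0,-0.013],[0,0,0]],[85,[0,0,-0.013],[0,0,0]]])

```text
time: 5.1
tool_pos: [0.5684, -0.1242, -0.0201]
tool_rot: [-0.0, 0.684, 0.73, -0.0]
contact_force: [-0.7, 0.3, 0.0]
gripper_width: 0.996
grasp_force: 0.0
```

```bash
python3 -c "
from h import *;look('4')
i=cv2.imread('pics/side4.png');cv2.imwrite('pics/c4.png',cv2.resize(i[150:290,200:340],None,fx=4,fy=4))"
```

```text
side [311. 265.] cage xy -200.7 3.0 yaw 6.540001 [123.8 184.2]
top [282. 155.] cage xy -191.9 4.5 yaw 7.010002 [119.5 163. ]
5.2 tcp cage -336.5 0.7 -0.0197 [-0.2 -0.3  0.2]
```

View pics/c4.png

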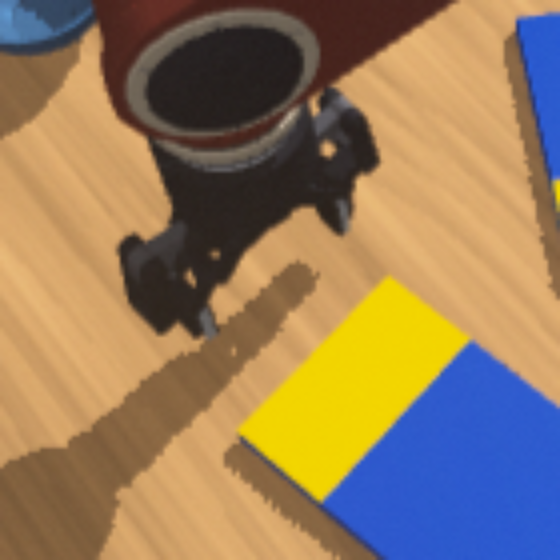

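The tray is untouched. The left tip, at crop (212,335), is still about 1 cm above the table, so I'll keep lowering.

>>> arm_command(rows=[[85,[0,0,-0.008],[0,0,0]],[85,[0,0,-0.013],[0,0,0]],[85,[0,0,-0.013],[0,0,0]]])

```text
time: 5.45
tool_pos: [0.5684, -0.1248, -0.0239]
tool_rot: [-0.0, 0.684, 0.729, -0.0]
contact_force: [0.2, 0.5, 0.1]
gripper_width: 0.996
grasp_force: 0.0
```

>>> arm_command(rows=[[85,[0,0,-0.004],[0,0,0]],[85,[0,0,-0.007],[0,0,0]],[85,[0,0,-0.007],[0,0,0]]])

```text
time: 5.7
tool_pos: [0.5686, -0.1249, -0.0259]
tool_rot: [-0.0, 0.684, 0.729, -0.0]
contact_force: [0.2, 0.8, -0.8]
gripper_width: 0.993
grasp_force: 0.0
```

```bash
python3 -c "
from h import *;look('5')
i=cv2.imread('pics/side5.png');cv2.imwrite('pics/c5.png',cv2.resize(i[150:290,200:340],None,fx=4,fy=4))"
```

```text
side [311. 265.] cage xy -200.6 2.9 yaw 6.3600006 [123.1 184.5]
top [282. 155.] cage xy -193.0 4.4 yaw 6.720001 [119.7 165.4]
5.8 tcp cage -336.8 0.7 -0.0257 [ 1.1 -0.4 -0.7]
```

View pics/c5.png

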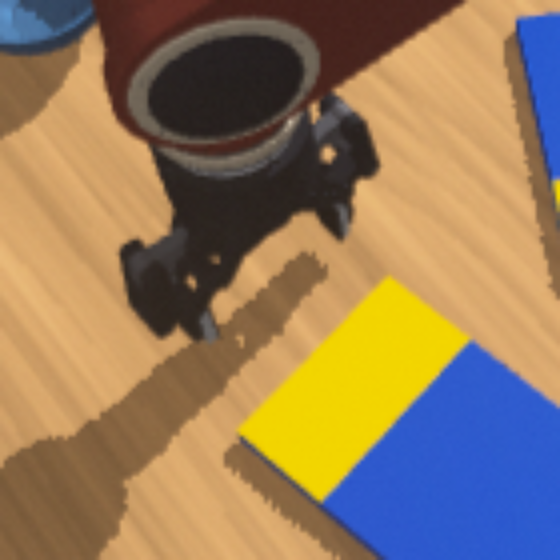

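The tip and its shadow end (right tip (343,235), shadow (315,262)) are converging at about 3 px per mm, so roughly 1 cm is left.

>>> arm_command(rows=[[85,[0,0,-0.006],[0,0,0]],[85,[0,0,-0.012],[0,0,0]],[85,[0,0,-0.012],[0,0,0]]])

```text
time: 6.05
tool_pos: [0.5684, -0.1248, -0.0297]
tool_rot: [-0.0, 0.684, 0.729, -0.0]
contact_force: [0.6, -0.1, 0.1]
gripper_width: 0.993
grasp_force: 0.0
```

>>> arm_command(rows=[[85,[0,0,-0.005],[0,0,0]],[85,[0,0,-0.01],[0,0,0]],[85,[0,0,-0.01],[0,0,0]]])

```text
time: 6.3
tool_pos: [0.5685, -0.1248, -0.0326]
tool_rot: [-0.0, 0.684, 0.729, -0.0]
contact_force: [0.0, 0.2, -0.0]
gripper_width: 0.995
grasp_force: 0.0
```

>>> arm_command(rows=[[85,[0,0,-0.004],[0,0,0]],[85,[0,0,-0.007],[0,0,0]],[85,[0,0,-0.007],[0,0,0]]])

```text
time: 6.55
tool_pos: [0.5686, -0.1248, -0.0345]
tool_rot: [-0.0, 0.684, 0.729, -0.0]
contact_force: [-0.1, -0.3, -0.4]
gripper_width: 0.993
grasp_force: 0.0
```

>>> arm_command(rows=[[85,[0,0,-0.004],[0,0,0]],[85,[0,0,-0.007],[0,0,0]],[85,[0,0,-0.007],[0,0,0]]])

```text
time: 6.8
tool_pos: [0.5686, -0.1248, -0.0366]
tool_rot: [-0.0, 0.684, 0.729, -0.0]
contact_force: [-0.2, -0.7, 0.1]
gripper_width: 1.0
grasp_force: 0.0
```

>>> arm_command(rows=[[85,[0,0,-0.004],[0,0,0]],[85,[0,0,-0.006],[0,0,0]],[85,[0,0,-0.006],[0,0,0]]])

```text
time: 7.05
tool_pos: [0.5686, -0.1248, -0.0384]
tool_rot: [-0.0, 0.684, 0.729, -0.0]
contact_force: [-0.6, -0.9, -0.1]
gripper_width: 0.998
grasp_force: 0.0
```

```bash
python3 -c "
from h import *;look('6')
i=cv2.imread('pics/side6.png')[150:290,200:340]
j=cv2.imread('pics/side5.png')[150:290,200:340]
g=lambda a:cv2.cvtColor(a,cv2.COLOR_BGR2GRAY)[46:72,76:92]
print(g(i))"
```

```text
side [311. 265.] cage xy -200.4 1.1 yaw 6.540001 [119.8 184.6]
top [282. 155.] cage xy -193.1 4.6 yaw 6.6500015 [119.8 165.2]
7.15 tcp cage -336.8 0.7 -0.0383 [-0.5  0.2 -0.3]
[[ 39  39  38  42  36  43  45  47  49  47  43  45  41  42  58  46]
 [ 37  41  40  42  37  38  47  45  45  45  48  40  38  62 128 107]
 [ 39  39  40  40  38  35  38  43  42  42  44  35  51 124 191 191]
 [ 37  37  40  39  37  36  37  36  38  38  36  38  71 176 189 192]
 [ 40  39  41  40  40  39  40  40  40  39  37  38  52 125 185 189]
 [ 38  39  49  48  45  38  47  49  46  37  38  41  68 157 183 185]
 [ 38  38  39  36  39  37  37  37  38  34  37  46  96 180 181 183]
 [ 38  36  37  37  38  36  38  36  41  48  42  46 112 181 180 181]
 [ 37  39  37  35  38  39  37  41  54  76  70  44  93 179 182 180]
 [ 67  67  66  51  36  37  38  36  44  81  98  56  83 174 181 180]
 [139 138 136 106  35  37  35  36  41  69  99  63  73 171 174 181]
 [163 165 165 156  40  36  34  38  38  68  96  67  98 170 171 174]
 [164 163 154 149  69  43  38  37  39  56  98  87 136 165 169 172]
 [164 147 101 103  99  70  44  37  36  49 104 119 154 158 165 170]
 [158 102 101 100 102  98  68  43  36  48  99 116 152 153 160 167]
 [150 100 100 100 102 103 100  70  43  45  91 137 155 151 152 160]
 [ 97 100 101 100 101 100 102  99  74  65 113 151 152 154 152 155]
 [101  99  99 100 101 100 101 104 101 110 162 157 152 153 153 152]
 [102  99  96 100 101 101 101 103 108 128 165 160 156 150 151 153]
 [104 102 101 100 101 102 101 106 129 169 167 164 160 155 153 155]
 [103 102 102 100  99 101 102 125 165 168 170 165 163 159 154 153]
 [104 104 102 100  98 102 125 164 164 165 169 169 165 161 158 153]
 [109 105 102 103 100 110 163 166 165 164 165 171 170 165 161 155]
 [106 105 104 104 104 123 158 163 166 166 163 167 171 169 164 155]
 [102 106 108 123 129 166 163 159 163 166 164 165 167 171 169 163]
 [103 108 131 173 168 166 166 161 158 163 165 164 165 168 171 169]]
```

The tips now meet their shadow at the table surface, so they sit within 1–3 mm of it. Pushing.

>>> arm_command(rows=[[85,[-0.002,0.03,0],[0,0,0]],[85,[-0.004,0.06,0],[0,0,0]],[85,[-0.005,0.08,0],[0,0,0]],[85,[-0.006,0.1,0],[0,0,0]],[85,[-0.008,0.12,0],[0,0,0]],[85,[-0.009,0.14,0],[0,0,0]],[85,[-0.01,0.16,0],[0,0,0]],[85,[-0.011,0.18,0],[0,0,0]],[85,[-0.013,0.2,0],[0,0,0]],[85,[-0.014,0.22,0],[0,0,0]],[85,[-0.016,0.25,0],[0,0,0]],[85,[-0.016,0.25,0],[0,0,0]]])

```text
time: 8.15
tool_pos: [0.5638, -0.0481, -0.0383]
tool_rot: [-0.001, 0.684, 0.73, 0.0]
contact_force: [0.2, 0.4, -0.4]
gripper_width: 0.996
grasp_force: 0.0
```

```bash
python3 -c "
from h import *;look('7')"
```

```text
side [320. 283.] cage xy -158.5 -9.9 yaw -0.3199997 [119.1 179.6]
top [257. 151.] cage xy -117.8 -7.3 yaw -92.229996 [119.8  97.7]
8.25 tcp cage -261.0 0.7 -0.0382 [ 0.3 -0.9  0.1]h.py:15: RuntimeWarning: Mean of empty slice.
  d=P[m&B][:,:2].mean(0)-P[m&Y][:,:2].mean(0)
  ret = um.true_divide(
```

The tray is squared (yaw about 0°) and moved 42 mm, but sits about 8 mm off towards -y. A slightly slanted push of 60 mm forward and 8 mm to +y should centre it.

>>> arm_command(rows=[[85,[-0.004,0.02,0],[0,0,0]],[85,[-0.008,0.04,0],[0,0,0]],[85,[-0.012,0.06,0],[0,0,0]],[85,[-0.016,0.08,0],[0,0,0]],[85,[-0.02,0.1,0],[0,0,0]],[85,[-0.024,0.12,0],[0,0,0]],[85,[-0.028,0.14,0],[0,0,0]],[85,[-0.032,0.16,0],[0,0,0]],[85,[-0.036,0.18,0],[0,0,0]],[85,[-0.04,0.2,0],[0,0,0]],[85,[-0.04,0.2,0],[0,0,0]]])

```text
time: 9.17
tool_pos: [0.5514, 0.0116, -0.0384]
tool_rot: [-0.001, 0.684, 0.73, 0.0]
contact_force: [-0.4, 1.0, 0.0]
gripper_width: 0.993
grasp_force: 0.0
```

```bash
python3 -W ignore -c "
from h import *;look('8')"
```

```text
side [344. 302.] cage xy -99.3 -1.3 yaw -0.019996643 [119.9 181. ]
top [233. 155.] cage xy -49.3 0.4 yaw -91.9 [120.4  79.1]
9.2667 tcp cage -200.1 9.7 -0.0387 [ 0.5  0.3 -0.3]
```

Centred at y≈0 with yaw≈0. Now straight in.

>>> arm_command(rows=[[85,[-0.002,0.03,0],[0,0,0]],[85,[-0.004,0.06,0],[0,0,0]],[85,[-0.006,0.09,0],[0,0,0]],[85,[-0.008,0.12,0],[0,0,0]],[85,[-0.009,0.15,0],[0,0,0]],[85,[-0.011,0.18,0],[0,0,0]],[85,[-0.013,0.21,0],[0,0,0]],[85,[-0.015,0.24,0],[0,0,0]],[85,[-0.017,0.27,0],[0,0,0]],[85,[-0.019,0.3,0],[0,0,0]],[85,[-0.019,0.3,0],[0,0,0]]])

```text
time: 10.18
tool_pos: [0.5461, 0.102, -0.0381]
tool_rot: [-0.0, 0.684, 0.73, 0.0]
contact_force: [-0.3, 0.1, 0.2]
gripper_width: 0.995
grasp_force: 0.0
```

```bash
python3 -W ignore -c "
from h import *;look('9')"
```

```text
side [361. 321.] cage xy -48.0 0.0 yaw -270.26 [123.1  95.9]
10.2833 tcp cage -110.2 8.7 -0.0379 [-0.3  0.2 -0.2]
```

>>> arm_command(rows=[[85,[-0.002,0.03,0],[0,0,0]],[85,[-0.004,0.06,0],[0,0,0]],[85,[-0.006,0.08,0],[0,0,0]],[85,[-0.007,0.1,0],[0,0,0]],[85,[-0.008,0.115,0],[0,0,0]],[85,[-0.008,0.12,0],[0,0,0]],[85,[-0.008,0.12,0],[0,0,0]]])

```text
time: 10.87
tool_pos: [0.5439, 0.1368, -0.0381]
tool_rot: [-0.0, 0.684, 0.73, 0.0]
contact_force: [-0.0, -0.1, 0.5]
gripper_width: 0.997
grasp_force: 0.0
```

>>> arm_command(rows=[[85,[0,0.007,0],[0,0,0]],[85,[0,0.01,0],[0,0,0]],[85,[0,0.01,0],[0,0,0]]])

```text
time: 11.12
tool_pos: [0.5439, 0.1391, -0.0382]
tool_rot: [-0.0, 0.684, 0.729, -0.0]
contact_force: [1.2, -1.6, 1.8]
gripper_width: 0.993
grasp_force: 1.0
```

```bash
python3 -W ignore -c "
from h import *;look('10')"
```

```text
side [366. 331.] cage xy -30.5 -1.6 yaw -90.03 [119.5  59.5]
11.2167 tcp cage -71.8 9.0 -0.0382 [-0.  -1.9  1.4]
```

>>> arm_command(rows=[[85,[0,0.003,0],[0,0,0]],[85,[0,0.005,0],[0,0,0]],[85,[0,0.005,0],[0,0,0]]])

```text
time: 11.47
tool_pos: [0.5439, 0.1405, -0.0382]
tool_rot: [0.0, 0.684, 0.729, -0.0]
contact_force: [-0.4, -3.0, 1.4]
gripper_width: 0.998
grasp_force: 1.4
```

>>> arm_command(rows=[[85,[0,0.003,0],[0,0,0]],[85,[0,0.005,0],[0,0,0]],[85,[0,0.005,0],[0,0,0]]])

```text
time: 11.72
tool_pos: [0.5439, 0.1409, -0.0382]
tool_rot: [0.001, 0.684, 0.73, -0.001]
contact_force: [-0.8, -8.0, 2.7]
gripper_width: 0.997
grasp_force: 3.7
```

The tool has stalled with the force rising, so the tray is at the stop. One last firm nudge, then retreat straight back and up.

>>> arm_command(rows=[[85,[0,0.004,0],[0,0,0]],[85,[0,0.004,0],[0,0,0]],[85,[0,0.004,0],[0,0,0]]])

```text
time: 11.97
tool_pos: [0.5439, 0.1409, -0.0381]
tool_rot: [0.001, 0.684, 0.73, -0.002]
contact_force: [-0.3, -12.3, 3.6]
gripper_width: 0.995
grasp_force: 5.8
```

>>> arm_command(rows=[[85,[0.002,-0.03,0],[0,0,0]],[85,[0.006,-0.1,0],[0,0,0]],[85,[0.012,-0.2,0],[0,0,0]],[85,[0.02,-0.3,0.05],[0,0,0]],[85,[0.02,-0.4,0.15],[0,0,0]],[85,[0.02,-0.5,0.3],[0,0,0]],[85,[0.02,-0.6,0.4],[0,0,0]],[85,[0.02,-0.6,0.6],[0,0,0]],[85,[0.02,-0.6,0.6],[0,0,0]],[85,[0.02,-0.6,0.6],[0,0,0]]])

```text
time: 12.8
tool_pos: [0.5546, -0.0382, 0.1503]
tool_rot: [0.006, 0.685, 0.729, 0.004]
contact_force: [0.9, 0.0, 0.8]
gripper_width: 0.995
grasp_force: 0.0
```

```bash
python3 -W ignore -c "
from h import *;look('11')
i=cv2.imread('pics/side11.png');cv2.imwrite('pics/c11.png',i)"
```

```text
side [368. 327.] cage xy -29.1 0.0 yaw -90.1 [123.   59.4]
top [227. 157.] cage xy -28.9 -0.1 yaw -89.6 [117.9  59. ]
12.9 tcp cage -247.7 12.9 0.1435 [ 0.4 -0.2 -1. ]
```

View pics/c11.png

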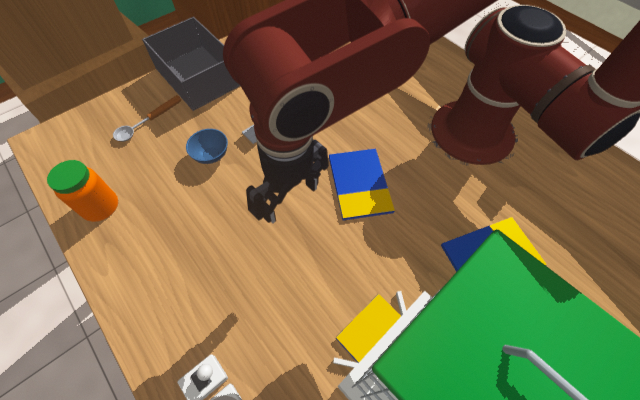

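The tray is home: only the yellow band shows, at (368,327), sticking out 59 mm and centred. The bowl is still at (207,147), and the part of the bracket that shows from behind the arm (250,132) is where it was. The gripper is clear of everything.

```bash
python3 -c "
from plant import manip;print(manip.job_done())"
```

```text
the job is handed in; nothing more can be done
None
```

The tray is fully home against the stop with only its yellow band showing, the bowl and bracket were left where they stand, and the job was handed in at about 13 s of the 58 s allowed.

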